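# Snap the last bearing cover home

## Robot

A 6-joint arm with a two-finger parallel gripper is mounted at the origin on the work surface. World frame = base frame: x ahead of the robot, y to its left, z up, the work surface at z = 0. Lengths are in m, angles in rad, forces in N, time in s.
With the tool pointing down it reaches from about 0.3 to 0.775 m from the base axis. Payload 14.6 kg.
Tool frame: the origin (TCP) lies on the centre line of the jaws, within the pads' length; the fingertips stand 19 mm ahead of it and the grasp point (between the pads) is the TCP; z points along the fingers, y is the direction in which the jaws open and shut (so a half turn about z gives the same grasp; the last joint's range is limited). The gripper opens to 94 mm and grips with 3 to 60 N. Pads are 16 mm wide; open, the fingers measure 119 mm over their backs; the gripper's body (75 mm by 177 mm) begins 78 mm behind the grasp point.
Start: joints at [1.255, 0.3, 1.521, -0, 1.321, -0.067], TCP at [0.135, 0.533, 0.224] pointing down, gripper open.
Joint ranges: [-3.03, 3.03], [-0.79, 2.21], [0.23, 2.52], [-1.04, 4.18], [0, 3.07], [-2.55, 2.55]. Speed limits (rad/s): [2.22, 2.22, 2.57, 3.14, 3.14, 3.14].

## Interface

Orientations are given as [roll, pitch, yaw] about the fixed x, y, z axes, in that order (R = Rz(yaw) Ry(pitch) Rx(roll)).
In Python, from station import ctrl gives the robot as it stands. The module is installed in compiled form; this text tells all that it offers.
- The arm moves only by the shell command python3 -m creep 'ROWS' [FORCE]. ROWS is a JSON object of lists of equal length, an entry for each row: "translation": the shift along the world's x, y, z in mm, a list of three; "yaw": the turn about the world's z in rad; "gripper": the closure in counts, from 0 (fully open) to 255 (shut). A call has 1 to 5 rows; each row is the pose to reach, as a shift and turn from the pose measured when the call began; what a row does not reach only later rows make up. A row lasts 1/12 s, in which the tool goes at most 41.7 mm and 7.16 degrees, less where a joint would pass 70% of its speed; a pose out of reach is approached as far as the arm can. A call with a gripper value outside its range is refused whole. The fingers move at their own pace and stop on an object; FORCE is the grip in N (left out, the last holds). Time passes only in rows, so rows that repeat a pose let the fingers close. It gives the time, the measured TCP pose, the force and the opening at its end, in the units of the state.
- ctrl.get_obs(): the state, without advancing time (a new reading comes with each control period).
- ctrl.camera(name): name is "scene" or "top" or "wrist"; returns a dict with "pixels" (420x560x3 uint8, red, green, blue), "depth" (420x560 float32, m along the optical axis (not along the pixel's ray), 0 where there is no reading), "fx", "fy", "cx", "cy" (pixels), "R" (3x3) and "t" (3): a world point X has camera coordinates R X + t; the wrist camera has in their place "tool_from_camera" (4x4, takes a point from camera to tool coordinates, whose origin is the TCP and whose axes are the flange's). Camera axes: x right, y down, z forward; pixel columns grow to the right and rows downward; lengths in m; the calibration is good to about 2 mm. A picture is of the moment at which its call begins: read the wrist's pose just before it.
- ctrl.hand_in(): hands the job in, once; it reports no verdict.
The state is a dict: "time_s": time; "qpos": joint angles; "joint_vel": joint speeds; "tau": joint torques, N m; "ee_pos": TCP position; "eef_rot": TCP orientation; "force": force on the tool from outside, world axes, zero at the start; "moment": the same for the moment, N m; "grip_width": finger opening in m.
Only numpy, scipy, OpenCV 4.12 (cv2) and the standard library are available. Lean on these libraries where they do the work, as an engineer would, in place of code of your own. Each camera call takes 0.05 s, during which the arm holds its last target. There are 200 camera calls.

## Task

One of the three hubs on the nest plate still has its steel bearing cover standing loose and proud in its mouth. Take the wide seating tool from the wooden stand, set it squarely on that cover and press it straight down until it clicks home and stays down, slowly and without forcing it: the hub cracks if you push hard. Then put the tool back upright in the stand and leave everything else as it is.

Things in the scene. Friction and masses are not known exactly. Their poses are not given: they have to be found in the camera images.
- hub_open: the black plastic wheel hub whose cover is loose: a plain round tube 78 mm wide and 40 mm high with a 52 mm bore, held fast in one of the three nests of the aluminium plate (which one varies). Origin: centre of its underside, on its upright axis (z up); its rim is 40 mm above the origin. It cracks if the tool pushes on it or on the cover with more than 28 N even for an instant, so press slowly (6 mm/s).
- hub_mouth (a point): centre of the mouth of that hub's bore, level with its rim, 40 mm above its origin. On the way down the spring pushes back with 1 to 6 N. Then the barbs, 22.5 mm from the axis (a 40 mm wide tool passes between them), raise the push to 8 to 16 N in all; when they give way it falls to a few N, and 3 to 5 mm lower the cover stops dead on the bearing, with the barbs snapped over it.
- cover_top (a point): the loose steel bearing cover: a flat ring 50 mm wide, 20 mm hole, 3 mm thick. The point is the centre of its upper face. It starts level on a weak wave spring, 1.5 mm into the bore, upper face 41.5 mm above the hub's origin. Hidden below are the bearing and four snap barbs, at a depth that differs by hub: the stop is 8 to 21 mm lower. If it has not clicked, it springs back up when let go.
- driver_grip (a point): the wide seating tool: bare aluminium, 100 mm tall, about 0.22 kg: a flat round nose 40 mm wide and 14 mm high at the bottom, a plain round grip 26 mm wide above it (14 to 86 mm above the nose's face), a mushroom head 33 mm wide on top. The point is on its axis, 58 mm above the face of the nose; z points up along the tool. It starts upright in one of the two sockets (which one varies).
- socket_a (a point): one of the two sockets of the wooden tool stand, a block 85 x 180 x 22 mm fixed to the bench: a round recess 46 mm in diameter and 12 mm deep. The point is the centre of its floor, 10 mm above the bench.
- socket_b (a point): the other socket of the stand, alike, 86 mm from the first.
- narrow_driver: a narrow seating tool of the same kind, not for this job: nose 26 mm wide, grip 19 mm, 86 mm tall; upright in the other socket. Origin: centre of its flat face. Leave it.
- ring0: steel ring, 50 mm wide, 6 mm high, lying loose on the bench by the plate; origin: centre of its underside. Leave it.
- ring1: another such ring.
- ring2: another such ring.
- spare_hub: an empty black hub, 73 mm wide, 40 mm high, standing loose on the bench; origin: centre of its underside. Leave it.
- mallet: a rubber mallet 270 mm long lying on the bench beyond the stand; origin: under the middle of its length. Leave it.
- screwdriver: a screwdriver 200 mm long lying on the bench; origin: under its middle. Leave it.
- oil: a small white oil bottle, 48 mm wide, 110 mm tall; origin: centre of its underside. Leave it.
Mind the look-alikes: they are no part of the job. Leave any blue, purple or red look-alike of the part that bears driver_grip alone.

How it is judged:
On the way, in this order (a step that is already met when the one before it is completed fails the run):
1. the seating tool's nose presses on the cover, upright and central (contact force between driver and cover above 2 N and horizontal distance between driver_grip and hub_open below 0.008 m and angle between driver_grip's own z axis and vertical below 0.12 rad).
2. the cover stays down by itself, level, caught under all four barbs (z of cover_top in the frame of hub_open below 0.0355 m and angle between the z axis of cover_top and the z axis of hub_open, either way round below 0.05 rad and contact force between driver and cover below 0.1 N), for 0.3 s.
At the end, for the whole second after the job is handed in: the cover stays down by itself, caught under all four barbs (upper face at most 35.5 mm above the hub's underside, level within 0.05 rad, within 3 mm of the hub's axis), and the wide tool stands upright and still in a socket of the stand, on its floor, within 10 mm of its centre (z of cover_top in the frame of hub_open below 0.0355 m and angle between the z axis of cover_top and the z axis of hub_open, either way round below 0.05 rad and horizontal distance between cover_top and hub_open below 0.003 m and (horizontal distance between driver_grip and socket_a below 0.01 m or horizontal distance between driver_grip and socket_b below 0.01 m) and angle between driver_grip's own z axis and vertical below 0.1 rad and height (world z) of driver_grip below 0.073 m and linear speed of driver below 0.02 m/s); the robot touches nothing.
It fails at once if the cover or the hub is pushed with more than 28 N (contact force between driver and cover above 28 N or contact force between driver and hub_open above 28 N).
It fails at once if the cover is touched by the gripper or the arm instead of the tool (contact force between any of the fingers, the arm and cover above 0.5 N).
It fails at once if another thing on the bench is moved by more than 30 mm (distance of any of narrow_driver, ring0, ring1, ring2, spare_hub, mallet, screwdriver, oil from where it was at the start of the episode above 0.03 m).
It also fails if it takes over 51 s, if anything falls off the work surface, if the arm or the gripper's body presses on something with over 40 N, if the wrist force passes 120 N, or if a joint passes its speed limit or range.

## Working session

There is one attempt and no reset: what is moved stays moved. The work goes in short steps, Python scripts to look and compute and a shell command to move; the robot and the scene stay as the last step left them, time stands still between calls to the robot, and variables do not carry over. Pictures are saved under pics/ and viewed, about 8 in all and at most 12, crops included, and the job is handed in when it is done.

```bash
mkdir -p pics; cat > h.py <<'E'
import numpy as np,cv2
from station import ctrl
def world(c):
    h,w=c["depth"].shape;v,u=np.mgrid[:h,:w];d=c["depth"]
    P=np.stack([(u-c["cx"])/c["fx"]*d,(v-c["cy"])/c["fy"]*d,d],-1)
    return (P-np.array(c["t"]))@np.array(c["R"])
def save(c,n): cv2.imwrite(f"pics/{n}.png",np.ascontiguousarray(c["pixels"][...,::-1]))
E
python3 - <<'E'
from h import *
o=ctrl.get_obs();print(o)
for n in("scene","top"):
    c=ctrl.camera(n);save(c,n);np.savez(n,W=world(c),px=c["pixels"],d=c["depth"])
    print(n,c["fx"],c["cx"],c["cy"],c["R"],c["t"])
E
```

```text
{'time_s': 0.0, 'qpos': array([ 1.25539015e+00,  3.00463184e-01,  1.52155871e+00, -2.88409912e-05,
        1.32070410e+00, -6.66180503e-02]), 'joint_vel': array([-0.00011009,  0.00046739,  0.00137119, -0.00040899,  0.00050815,
       -0.00064135]), 'tau': array([ 2.63911184e-03, -5.31801188e+01, -3.52747965e+01,  7.09198276e-02,
        2.42471328e-02, -9.14376483e-05]), 'ee_pos': array([0.1353729 , 0.53283875, 0.22390013]), 'eef_rot': array([-3.14045997e+00, -4.75710257e-05,  2.89281165e+00]), 'force': array([ 0.80511244, -0.60868526,  0.59653561]), 'moment': array([-0.02740946, -0.01363968,  0.01470461]), 'grip_width': 0.09414651042997361}
scene 537.035525526426 279.8189799003182 209.10308471434305 [[ 0.48409346  0.87499731 -0.00576407]
 [ 0.74764058 -0.4170378  -0.5168298 ]
 [-0.45462852  0.24588447 -0.85606877]] [-0.31520658 -0.35995486  1.58755359]
top 397.728640525237 279.26381830789285 210.63085752510906 [[ 0.00677121 -0.99995881  0.00604394]
 [-0.99936634 -0.00697816 -0.03490319]
 [ 0.03494393 -0.00580377 -0.99937242]] [0.02922259 0.53631446 0.9196933 ]
```

View pics/scene.png

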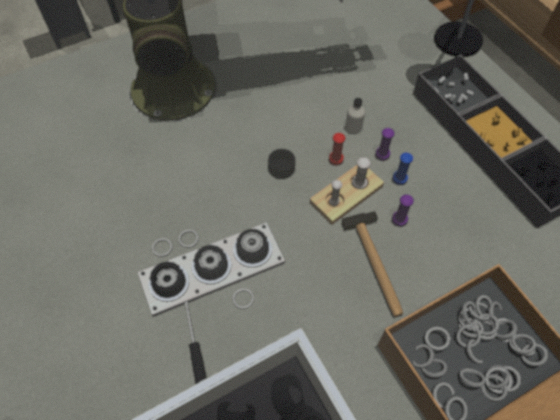

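View pics/top.png

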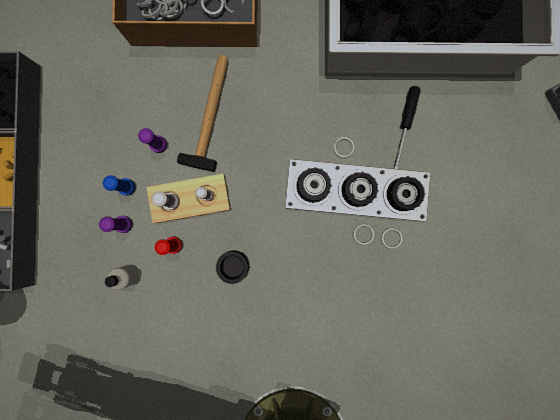

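The scene view shows the stand with the wide tool at about (362,170) and the narrow one at (336,190). In the top view they are at (162,200) and (204,193). The three hubs are in top view at (314,184), (361,188) and (407,193). Next I'll enlarge the hubs and measure heights.

```bash
python3 - <<'E'
from h import *
T=np.load("top.npz");S=np.load("scene.npz")
a=cv2.resize(T["px"][150:230,280:440],None,fx=5,fy=5,interpolation=cv2.INTER_CUBIC)
cv2.imwrite("pics/hubs.png",a[...,::-1])
W=T["W"]
for (u,v) in((314,184),(361,188),(407,193)):
    p=W[v-18:v+19,u-18:u+19].reshape(-1,3)
    c=np.median(p[(p[:,2]>.02)&(p[:,2]<.08)],0)
    for it in range(3):
        r=np.hypot(*(p[:,:2]-c[:2]).T);s=(p[:,2]>.03)&(r<.045)
        x,y=p[s,0],p[s,1];c=np.array([(x.min()+x.max())/2,(y.min()+y.max())/2,0])
    print(u,v,"c",c,"ext",np.ptp(x),np.ptp(y))
    r=np.hypot(*(p[:,:2]-c[:2]).T)
    for lo,hi in((0,.008),(.012,.022),(.028,.036),(.043,.06)):
        q=p[(r>lo)&(r<hi),2];print("   ",lo,hi,np.round(np.percentile(q,[10,50,90])*1000,1))
for n,K in(("top",T),("scene",S)):
    W=K["W"]; box=(W[...,0]>.3)&(W[...,0]<.6)&(W[...,1]>.1)&(W[...,1]<.45)
    m=(box&(W[...,2]>.085)&(W[...,2]<.17)).astype(np.uint8)
    k,l,st,ce=cv2.connectedComponentsWithStats(m)
    for i in range(1,k):
        if st[i,4]>10:
            q=W[l==i];t=q[q[:,2]>q[:,2].max()-.012]
            print(n,st[i],ce[i].round(),"top med",np.median(t,0).round(4),"mid",((t.min(0)+t.max(0))/2).round(4),"ext",np.ptp(t,axis=0).round(3),K["px"][l==i].mean(0).round())
W=T["W"];m=(W[...,2]>.016)&(W[...,2]<.028)&(W[...,0]>.35)&(W[...,0]<.6)&(W[...,1]>.1)&(W[...,1]<.4)
k,l,st,ce=cv2.connectedComponentsWithStats(m.astype(np.uint8))
for i in range(1,k):
    if st[i,4]>300:
        q=W[l==i];print("stand",st[i],cv2.minAreaRect(q[:,:2].astype(np.float32)*1000),np.median(q[:,2]))
E
```

```text
314 184 c [ 0.59471271 -0.04398521  0.        ] ext 0.07602750465975938 0.07597932964623022
    0 0.008 [24.5 26.4 28.1]
    0.012 0.022 [55.9 57.9 59.8]
    0.028 0.036 [52.9 56.3 58.2]
    0.043 0.06 [14.8 18.5 23.7]
361 188 c [ 0.58545408 -0.14868296  0.        ] ext 0.07394137514316679 0.07612381088841139
    0 0.008 [22.1 24.4 26.3]
    0.012 0.022 [47.5 50.5 52.3]
    0.028 0.036 [51.5 56.  58.2]
    0.043 0.06 [14.6 17.3 22.9]
407 193 c [ 0.5764505  -0.25159285  0.        ] ext 0.07677989661924178 0.07511253596184955
    0 0.008 [22.7 24.2 25.5]
    0.012 0.022 [38.5 42.2 44.4]
    0.028 0.036 [36.6 55.5 57.9]
    0.043 0.06 [14.5 17.  22.2]
top [103 178  16  13 173] [110. 183.] top med [0.5888 0.3905 0.0974] mid [0.5871 0.392  0.0952] ext [0.026 0.032 0.012] [ 24.  65. 142.]
top [195 187  13  12 117] [201. 192.] top med [0.5715 0.2001 0.0931] mid [0.5708 0.2006 0.0917] ext [0.024 0.025 0.011] [163. 160. 158.]
top [151 191  17  16 202] [159. 198.] top med [0.5571 0.2846 0.1074] mid [0.5565 0.2863 0.1074] ext [0.031 0.032 0.012] [166. 163. 161.]
top [ 99 216  17  16 205] [107. 
[... 656 characters left out ...]
 [332 133  13  11 118] [338. 138.] top med [0.461  0.2749 0.0962] mid [0.4594 0.2761 0.098 ] ext [0.032 0.035 0.012] [146.  64.  59.]
scene [399 153  14  11  86] [405. 157.] top med [0.5908 0.3888 0.0969] mid [0.5884 0.3904 0.098 ] ext [0.023 0.032 0.012] [ 58.  81. 138.]
scene [357 158  13  14 150] [363. 164.] top med [0.5619 0.2824 0.1063] mid [0.5603 0.2826 0.1067] ext [0.032 0.031 0.012] [146. 143. 139.]
scene [331 180  11  10  84] [336. 185.] top med [0.5767 0.1972 0.092 ] mid [0.5753 0.1979 0.0918] ext [0.026 0.026 0.012] [154. 150. 144.]
stand [ 147  183   83   40 1966] ((563.6255493164062, 244.46142578125), (85.159912109375, 181.0275421142578), 10.27442455291748) 0.020680417403188357
```

View pics/hubs.png

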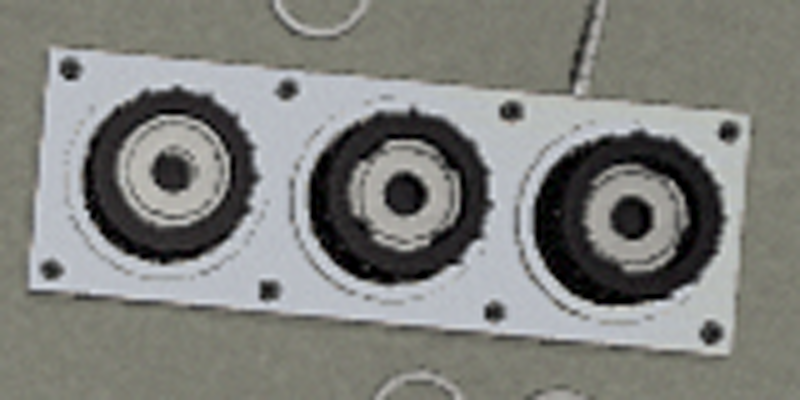

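The left hub at top (314,184) is the open one. Its cover is at 57.9 mm against a rim at 56.3 mm, while the other two covers are 6 and 13 mm below their rims. The hub axis is near (0.595,-0.044). The bare aluminium wide tool is near (0.558,0.2845). I'll hover over the tool with the jaws along the stand's short side.

```bash
python3 -m creep '{"translation":[[37,-22,0],[74,-43,0],[111,-65,0],[148,-87,0],[148,-87,0]],"yaw":[-0.1,-0.2,-0.3,-0.4,-0.4],"gripper":[0,0,0,0,0]}' 60
python3 -m creep '{"translation":[[37,-22,0],[74,-43,0],[111,-65,0],[148,-87,0],[148,-87,0]],"yaw":[-0.1,-0.2,-0.3,-0.4,-0.4],"gripper":[0,0,0,0,0]}'
```

```text
time_s: 0.52
ee_pos: [0.2875, 0.4429, 0.2237]
eef_rot: [-3.14, 0.001, 2.482]
force: [-0.3, 0.0, -0.1]
grip_width: 0.0937
time_s: 0.93
ee_pos: [0.4392, 0.353, 0.2232]
eef_rot: [-3.14, 0.002, 2.073]
force: [0.4, -0.5, 0.1]
grip_width: 0.0939
```

```bash
python3 -m creep '{"translation":[[40,-23,0],[80,-46,0],[119,-68,0],[119,-68,0],[119,-68,0]],"yaw":[-0.1,-0.2,-0.3,-0.32,-0.32],"gripper":[0,0,0,0,0]}'
python3 - <<'E'
from h import *
from scipy.spatial.transform import Rotation as Ro
o=ctrl.get_obs();c=ctrl.camera("wrist");save(c,"w1")
M=np.array(c["tool_from_camera"]);print(M.round(4),o["ee_pos"],o["eef_rot"])
h,w=c["depth"].shape;v,u=np.mgrid[:h,:w];d=c["depth"]
P=np.stack([(u-c["cx"])/c["fx"]*d,(v-c["cy"])/c["fy"]*d,d],-1)
W=(P@M[:3,:3].T+M[:3,3])@Ro.from_euler("xyz",o["eef_rot"]).as_matrix().T+o["ee_pos"]
m=(d>0)&(W[...,2]>.085)&(W[...,2]<.13)
k,l,st,ce=cv2.connectedComponentsWithStats(m.astype(np.uint8))
for i in range(1,k):
    if st[i,4]>60:
        q=W[l==i];t=q[q[:,2]>q[:,2].max()-.008]
        print(st[i],"med",np.median(t,0).round(4),"mid",((t.min(0)+t.max(0))/2).round(4),"ext",np.ptp(t,axis=0).round(3))
E
```

```text
time_s: 1.35
ee_pos: [0.5603, 0.2829, 0.222]
eef_rot: [-3.139, 0.002, 1.749]
force: [0.1, -0.8, -1.4]
grip_width: 0.0943
[[-5.000e-04 -9.690e-01 -2.471e-01  7.140e-02]
 [ 1.000e+00 -2.000e-04 -1.000e-03 -1.500e-03]
 [ 9.000e-04 -2.471e-01  9.690e-01 -1.600e-01]
 [ 0.000e+00  0.000e+00  0.000e+00  1.000e+00]] [0.56034252 0.2829044  0.22204347] [-3.13861714e+00  2.21577358e-03  1.74908290e+00]
[  53   22   50   42 1384] med [0.3845 0.3834 0.1097] mid [0.3834 0.3834 0.1078] ext [0.023 0.023 0.008]
[ 212   28   42   46 1512] med [0.5025 0.3984 0.0985] mid [0.502  0.3987 0.0978] ext [0.033 0.033 0.008]
[ 319   58   42   44 1427] med [0.5888 0.3927 0.0985] mid [0.5895 0.393  0.0977] ext [0.033 0.032 0.008]
[ 139  167   39   38 1166] med [0.4552 0.282  0.0986] mid [0.4542 0.2808 0.0982] ext [0.032 0.033 0.008]
[ 415  170   40   38 1188] med [0.689  0.3207 0.0983] mid [0.6911 0.3203 0.098 ] ext [0.033 0.032 0.008]
[ 256  183   39   38 1175] med [0.5556 0.2879 0.1085] mid [0.5558 0.2867 0.1079] ext [0.032 0.033 0.008]
[261 273  27  27 583] med [0.5699 0.2038 0.0945] mid [0.5703 0.202  0.0935] ext [0.025 0.025 0.008]
```

View pics/w1.png

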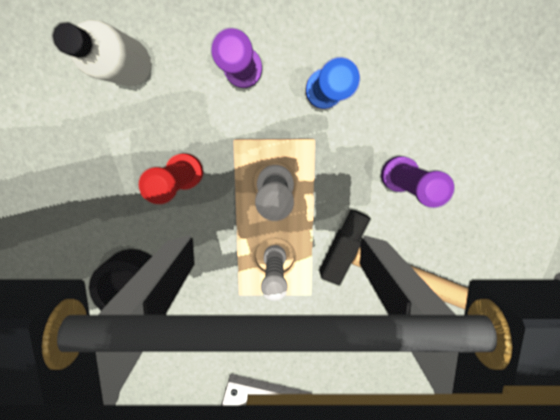

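The wrist view shows the wide tool centred between the jaws at (275,190) and the narrow one at (273,270). Wrist and top cameras agree on the tool at about (0.5565,0.2865). Next I descend.

```bash
python3 -m creep '{"translation":[[-3,3,-35],[-3,3,-70],[-3,3,-100],[-3,3,-125],[-3,3,-125]],"yaw":[0,0,0,0,0],"gripper":[0,0,0,0,0]}'
```

```text
time_s: 1.82
ee_pos: [0.5524, 0.2874, 0.0921]
eef_rot: [-3.13, 0.004, 1.755]
force: [-0.0, -0.8, -0.7]
grip_width: 0.0935
```

```bash
python3 -m creep '{"translation":[[4,-1,-8],[4,-1,-16],[4,-1,-24],[4,-1,-24],[4,-1,-24]],"yaw":[0,0,0,0,0],"gripper":[0,0,0,0,0]}'
python3 -m creep '{"translation":[[0,0,0],[0,0,0],[0,0,0],[0,0,0],[0,0,0]],"yaw":[0,0,0,0,0],"gripper":[60,100,130,160,180]}' 60
```

```text
time_s: 2.23
ee_pos: [0.5565, 0.2865, 0.0684]
eef_rot: [-3.131, 0.004, 1.755]
force: [0.1, 0.7, 0.1]
grip_width: 0.0943
time_s: 2.65
ee_pos: [0.5565, 0.2865, 0.0686]
eef_rot: [-3.131, 0.004, 1.755]
force: [-0.6, -0.1, 0.5]
grip_width: 0.0642
```

```bash
python3 -m creep '{"translation":[[0,0,0],[0,0,0],[0,0,0],[0,0,0],[0,0,0]],"yaw":[0,0,0,0,0],"gripper":[200,220,255,255,255]}' 60
python3 -m creep '{"translation":[[0,0,0],[0,0,0],[0,0,0],[0,0,0],[0,0,0]],"yaw":[0,0,0,0,0],"gripper":[255,255,255,255,255]}' 60
```

```text
time_s: 3.07
ee_pos: [0.5566, 0.2866, 0.0687]
eef_rot: [-3.131, 0.003, 1.755]
force: [0.6, -0.0, -0.1]
grip_width: 0.0315
time_s: 3.48
ee_pos: [0.5566, 0.2866, 0.0686]
eef_rot: [-3.131, 0.003, 1.755]
force: [0.9, 0.3, 0.2]
grip_width: 0.0319
```

Width 31.9 mm where 26 mm was expected, so I'm looking before lifting.

```bash
python3 - <<'E'
from h import *
c=ctrl.camera("wrist");save(c,"w2");print(ctrl.get_obs()["grip_width"])
np.save("w2d",c["depth"])
E
```

```text
0.031460916323345946
```

View pics/w2.png

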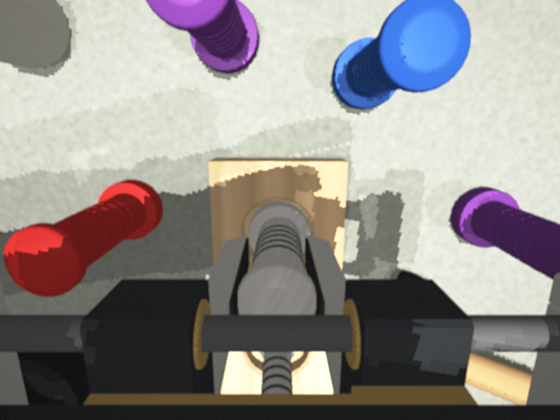

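The fingers' upper parts seem to be pinching the 33 mm head, seen at (277,290), which would explain the 31.9 mm. I'll open slightly, go 14 mm lower and re-grip.

```bash
python3 -m creep '{"translation":[[0,0,0],[0,0,0],[0,0,0],[0,0,0],[0,0,0]],"yaw":[0,0,0,0,0],"gripper":[130,130,130,130,130]}' 60
python3 -m creep '{"translation":[[0,0,-4],[0,0,-8],[0,0,-12],[0,0,-14],[0,0,-14]],"yaw":[0,0,0,0,0],"gripper":[130,130,130,130,130]}'
python3 -m creep '{"translation":[[0,0,0],[0,0,0],[0,0,0],[0,0,0],[0,0,0]],"yaw":[0,0,0,0,0],"gripper":[160,180,200,255,255]}' 60
python3 -m creep '{"translation":[[0,0,0],[0,0,0],[0,0,0],[0,0,0],[0,0,0]],"yaw":[0,0,0,0,0],"gripper":[255,255,255,255,255]}' 60
```

```text
time_s: 3.95
ee_pos: [0.5566, 0.2865, 0.0686]
eef_rot: [-3.131, 0.004, 1.755]
force: [-0.3, 0.1, -0.1]
grip_width: 0.0462
time_s: 4.37
ee_pos: [0.5563, 0.2864, 0.0538]
eef_rot: [-3.13, 0.004, 1.755]
force: [-0.2, -0.5, 0.2]
grip_width: 0.0461
time_s: 4.78
ee_pos: [0.5563, 0.2864, 0.0539]
eef_rot: [-3.13, 0.004, 1.755]
force: [0.1, 0.4, -0.6]
grip_width: 0.0313
time_s: 5.2
ee_pos: [0.5563, 0.2864, 0.0539]
eef_rot: [-3.13, 0.004, 1.755]
force: [0.1, 0.3, -0.4]
grip_width: 0.0315
```

The width is the same at the lower grip, so the reading is probably an offset and it's a plain grip on the shaft. I'll lift and check.

```bash
python3 -m creep '{"translation":[[0,0,8],[0,0,20],[0,0,40],[0,0,75],[0,0,110]],"yaw":[0,0,0,0,0],"gripper":[255,255,255,255,255]}'
python3 -m creep '{"translation":[[0,0,20],[0,0,20],[0,0,20],[0,0,20],[0,0,20]],"yaw":[0,0,0,0,0],"gripper":[255,255,255,255,255]}'
python3 - <<'E'
from h import *
o=ctrl.get_obs();print(o["force"],o["moment"],o["grip_width"])
c=ctrl.camera("wrist");save(c,"w3")
t=ctrl.camera("scene");a=cv2.resize(t["pixels"][90:230,270:430],None,fx=3,fy=3,interpolation=cv2.INTER_CUBIC)
b=c["pixels"];b=np.vstack([b,np.zeros((max(0,420-b.shape[0]),560,3),np.uint8)])
cv2.imwrite("pics/w3b.png",np.ascontiguousarray(np.hstack([cv2.resize(b[100:400,100:460],(360,300)),a[:300,:430]])[...,::-1]))
E
```

```text
time_s: 5.62
ee_pos: [0.5558, 0.2862, 0.1657]
eef_rot: [-3.129, 0.004, 1.755]
force: [-0.5, 0.4, -1.3]
grip_width: 0.0315
time_s: 6.03
ee_pos: [0.5553, 0.286, 0.1843]
eef_rot: [-3.127, 0.005, 1.755]
force: [0.5, -0.4, -1.9]
grip_width: 0.0309
[ 0.49569199 -0.44177296 -1.92855554] [-0.06678376  0.02582714  0.00769612] 0.030854614676216533
```

View pics/w3b.png

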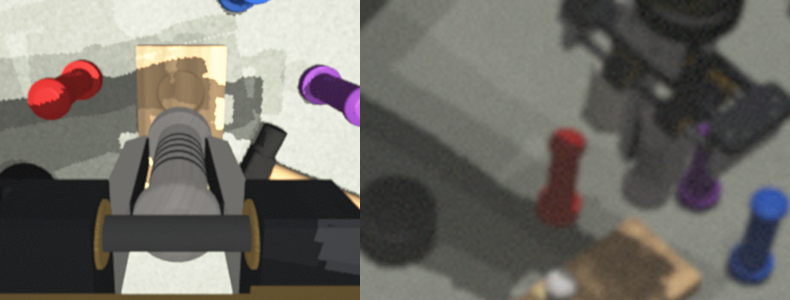

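The tool is lifted (about 1.9 N) and hangs straight. I'm carrying it to a viewing spot beside the hub.

```bash
python3 -m creep '{"translation":[[5,-38,0],[10,-76,0],[15,-114,0],[20,-152,0],[25,-190,0]],"yaw":[0,0,0,0,0],"gripper":[255,255,255,255,255]}'
python3 -m creep '{"translation":[[5,-38,0],[10,-76,0],[15,-114,0],[20,-152,0],[25,-190,0]],"yaw":[0,0,0,0,0],"gripper":[255,255,255,255,255]}'
python3 -m creep '{"translation":[[0,0,0],[0,0,0],[0,0,0]],"yaw":[0,0,0],"gripper":[255,255,255]}'
cat >> h.py <<'E'
from scipy.spatial.transform import Rotation as Ro
from scipy.optimize import least_squares
def wrist(n):
    o=ctrl.get_obs();c=ctrl.camera("wrist");save(c,n)
    M=np.array(c["tool_from_camera"]);h,w=c["depth"].shape;v,u=np.mgrid[:h,:w];d=c["depth"]
    P=np.stack([(u-c["cx"])/c["fx"]*d,(v-c["cy"])/c["fy"]*d,d],-1)
    T=P@M[:3,:3].T+M[:3,3]
    R=Ro.from_euler("xyz",o["eef_rot"]).as_matrix()
    T[d<=0]=np.nan
    return o,c,T,T@R.T+o["ee_pos"],R
E
python3 - <<'E'
from h import *
o,c,T,W,R=wrist("w4");print(o["ee_pos"],o["eef_rot"],o["force"])
np.savez("w4",T=T,W=W,px=c["pixels"])
m=(W[...,2]>.045)&(W[...,2]<.07)&(abs(W[...,0]-.595)<.06)&(abs(W[...,1]+.044)<.055)
p=W[m];vv,uu=np.where(m);print(len(p),uu.min(),uu.max(),vv.min(),vv.max())
print("rim mid",((p.min(0)+p.max(0))/2).round(4),np.ptp(p,axis=0).round(4),np.percentile(p[:,2],[5,50,95]).round(4))
# tool points in tool frame
for z0,z1 in((-.056,-.046),(-.04,-.03),(-.03,0),(0,.03),(.03,.046)):
    m=(T[...,2]>z0)&(T[...,2]<z1)&(np.hypot(T[...,0],T[...,1])<.03);q=T[m]
    if len(q)>30:
        print(z0,len(q),q.min(0).round(4),q.max(0).round(4))
E
```

```text
time_s: 6.55
ee_pos: [0.5802, 0.0943, 0.1838]
eef_rot: [-3.126, 0.004, 1.755]
force: [0.5, -0.2, -1.3]
grip_width: 0.0313
time_s: 6.97
ee_pos: [0.6049, -0.0976, 0.1831]
eef_rot: [-3.125, 0.004, 1.755]
force: [0.7, 0.4, -1.5]
grip_width: 0.0312
time_s: 7.22
ee_pos: [0.6046, -0.0972, 0.1824]
eef_rot: [-3.124, 0.003, 1.755]
force: [0.1, 0.4, -0.8]
grip_width: 0.0311
[ 0.60464046 -0.09720998  0.18239922] [-3.12361819  0.00322943  1.75477838] [ 0.09959144  0.42922568 -0.80780718]
5828 235 326 94 186
rim mid [ 0.5942 -0.0443  0.0537] [0.077  0.077  0.0173] [0.0537 0.0582 0.0601]
-0.056 3671 [-0.0159 -0.0263 -0.056 ] [ 0.0171  0.0229 -0.046 ]
-0.04 1203 [ 0.0014 -0.0284 -0.04  ] [ 0.0137  0.0261 -0.03  ]
-0.03 3030 [-0.0081 -0.0284 -0.03  ] [ 0.0139  0.0263 -0.    ]
0 1817 [-0.0081 -0.0284  0.    ] [0.0205 0.0258 0.03  ]
0.03 918 [-0.0099 -0.0195  0.03  ] [0.0206 0.0189 0.0437]
```

View pics/w4.png

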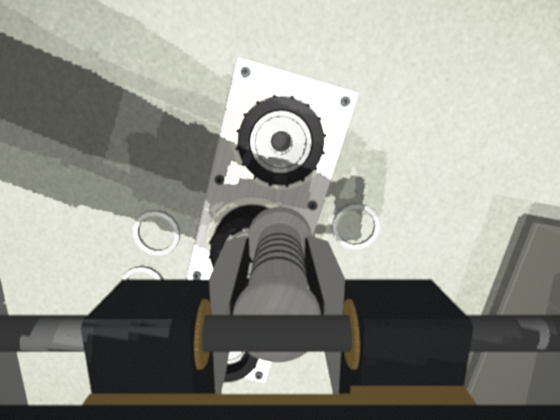

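The hub (wrist picture around (281,140)) comes out at (0.5942,-0.0443), and the top camera gave (0.5947,-0.0440). In the tool frame the driver axis is within 0.6 mm of the TCP and the nose face is 44 mm ahead. Next I move above the cover.

```bash
python3 -m creep '{"translation":[[-4,20,0],[-9,40,0],[-9,52.5,0],[-9,52.5,0],[-9,52.5,0]],"yaw":[0,0,0,0,0],"gripper":[255,255,255,255,255]}'
python3 -m creep '{"translation":[[0,0,-15],[0,0,-30],[0,0,-45],[0,0,-58],[0,0,-62]],"yaw":[0,0,0,0,0],"gripper":[255,255,255,255,255]}'
python3 -m creep '{"translation":[[0,0,0],[0,0,0]],"yaw":[0,0],"gripper":[255,255]}'
```

```text
time_s: 7.68
ee_pos: [0.596, -0.043, 0.1828]
eef_rot: [-3.124, 0.004, 1.758]
force: [0.2, -0.4, -2.4]
grip_width: 0.0307
time_s: 8.1
ee_pos: [0.5953, -0.0434, 0.1188]
eef_rot: [-3.122, 0.003, 1.758]
force: [-0.1, -0.4, -2.2]
grip_width: 0.0311
time_s: 8.27
ee_pos: [0.5954, -0.0438, 0.1189]
eef_rot: [-3.121, 0.003, 1.758]
force: [-0.6, 0.1, -1.0]
grip_width: 0.031
```

```bash
python3 -m creep '{"translation":[[0,-1,-3],[0,-1,-6],[0,-1,-9],[0,-1,-11],[0,-1,-11]],"yaw":[0,0,0,0,0],"gripper":[255,255,255,255,255]}'
python3 - <<'E'
from h import *
o,c,T,W,R=wrist("w5");print(o["ee_pos"],o["eef_rot"],o["force"])
m=(T[...,2]>.03)&(T[...,2]<.05)&(np.hypot(T[...,0],T[...,1])<.024);q=W[m]
print("nose",q.min(0).round(4),q.max(0).round(4))
m=(W[...,2]>.05)&(W[...,2]<.06)&(np.hypot(W[...,0]-.594,W[...,1]+.044)<.05)&(np.hypot(W[...,0]-.594,W[...,1]+.044)>.022);p=W[m]
print("rim",p.min(0).round(4),p.max(0).round(4))
a=cv2.resize(c["pixels"][150:300,200:360],None,fx=4,fy=4,interpolation=cv2.INTER_CUBIC);cv2.imwrite("pics/w5c.png",a[...,::-1])
E
```

```text
time_s: 8.68
ee_pos: [0.5953, -0.0447, 0.1075]
eef_rot: [-3.121, 0.003, 1.758]
force: [0.1, -0.3, -2.7]
grip_width: 0.0312
[ 0.59527153 -0.044747    0.10747099] [-3.12085399e+00  2.77714334e-03  1.75772194e+00] [ 0.05830601 -0.34958431 -2.70867597]
nose [ 0.5704 -0.0578  0.0575] [ 0.6179 -0.0212  0.0778]
rim [ 0.5552 -0.0771  0.05  ] [ 0.6326 -0.0055  0.06  ]
```

View pics/w5c.png

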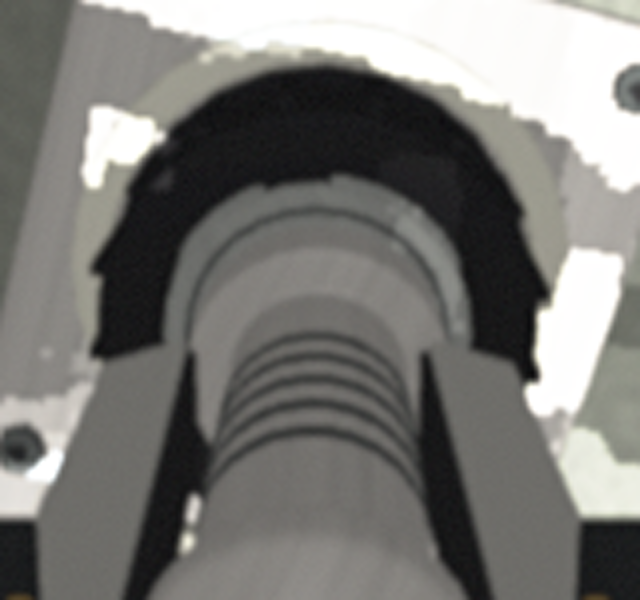

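The nose is centred in the cover ring, with the ring spanning columns 165–470 and the nose 188–450 in the crop. Now I begin the slow descent.

```bash
python3 -m creep '{"translation":[[0,0,-0.5],[0,0,-1],[0,0,-1.5],[0,0,-2],[0,0,-2.5]],"yaw":[0,0,0,0,0],"gripper":[255,255,255,255,255]}'
python3 -m creep '{"translation":[[0,0,-0.5],[0,0,-1],[0,0,-1.5],[0,0,-2],[0,0,-2.5]],"yaw":[0,0,0,0,0],"gripper":[255,255,255,255,255]}'
```

```text
time_s: 9.15
ee_pos: [0.5954, -0.0447, 0.1052]
eef_rot: [-3.121, 0.003, 1.758]
force: [0.8, -1.0, -1.2]
grip_width: 0.0311
time_s: 9.57
ee_pos: [0.5954, -0.0447, 0.1028]
eef_rot: [-3.121, 0.003, 1.758]
force: [-0.3, -0.7, -0.8]
grip_width: 0.031
```

```bash
python3 -m creep '{"translation":[[0,0,-0.5],[0,0,-1],[0,0,-1.5],[0,0,-2],[0,0,-2.5]],"yaw":[0,0,0,0,0],"gripper":[255,255,255,255,255]}'
```

```text
time_s: 9.98
ee_pos: [0.5954, -0.0448, 0.1003]
eef_rot: [-3.121, 0.003, 1.758]
force: [-1.1, 0.3, 1.2]
grip_width: 0.031
```

Contact is at about z 0.1015. I continue one call at a time, watching the force.

```bash
python3 -m creep '{"translation":[[0,0,-0.5],[0,0,-1],[0,0,-1.5],[0,0,-2],[0,0,-2.5]],"yaw":[0,0,0,0,0],"gripper":[255,255,255,255,255]}'
```

```text
time_s: 10.4
ee_pos: [0.5959, -0.0448, 0.0986]
eef_rot: [-3.123, 0.003, 1.758]
force: [-1.7, -0.6, 8.8]
grip_width: 0.0313
```

```bash
python3 -m creep '{"translation":[[0,0,-0.5],[0,0,-1],[0,0,-1.5],[0,0,-2]],"yaw":[0,0,0,0],"gripper":[255,255,255,255]}'
```

```text
time_s: 10.73
ee_pos: [0.5965, -0.045, 0.0979]
eef_rot: [-3.125, 0.004, 1.758]
force: [-2.9, -0.2, 11.2]
grip_width: 0.0315
```

```bash
python3 -m creep '{"translation":[[0,0,-0.5],[0,0,-1],[0,0,-1.5]],"yaw":[0,0,0],"gripper":[255,255,255]}'
```

```text
time_s: 10.98
ee_pos: [0.5967, -0.0451, 0.0971]
eef_rot: [-3.126, 0.005, 1.758]
force: [-0.6, 0.8, 0.3]
grip_width: 0.0307
```

The push peaked at about 13 N including the tool weight and then dropped, so the barbs have given way. I continue in 1.5 mm calls to the stop, easing x back a little.

```bash
python3 -m creep '{"translation":[[-0.3,0,-0.5],[-0.5,0.2,-1],[-0.7,0.3,-1.5]],"yaw":[0,0,0],"gripper":[255,255,255]}'
```

```text
time_s: 11.23
ee_pos: [0.5962, -0.0447, 0.0956]
eef_rot: [-3.126, 0.005, 1.758]
force: [0.2, 0.4, 2.8]
grip_width: 0.0314
```

```bash
python3 -m creep '{"translation":[[0,0,-0.5],[0,0,-1],[0,0,-1.5]],"yaw":[0,0,0],"gripper":[255,255,255]}'
```

```text
time_s: 11.48
ee_pos: [0.5961, -0.0447, 0.0938]
eef_rot: [-3.126, 0.005, 1.758]
force: [0.2, 0.1, 0.1]
grip_width: 0.0312
```

```bash
python3 -m creep '{"translation":[[-0.2,0,-0.5],[-0.4,0,-1],[-0.4,0,-1.5]],"yaw":[0,0,0],"gripper":[255,255,255]}'
```

```text
time_s: 11.73
ee_pos: [0.5959, -0.0447, 0.0926]
eef_rot: [-3.127, 0.005, 1.758]
force: [1.1, -0.4, 6.7]
grip_width: 0.031
```

```bash
python3 -m creep '{"translation":[[0,0,-0.5],[0,0,-1],[0,0,-1.5]],"yaw":[0,0,0],"gripper":[255,255,255]}'
```

```text
time_s: 11.98
ee_pos: [0.5965, -0.0449, 0.0923]
eef_rot: [-3.128, 0.006, 1.758]
force: [-2.8, 1.0, 15.2]
grip_width: 0.0311
```

It's stopped dead at z 0.0923, about 9 mm below the first contact and about 5 mm below the give-way. The push was 17 N, above any barb force, so the cover is seated. I raise slowly and check.

```bash
python3 -m creep '{"translation":[[0,0,0.5],[0,0,1],[0,0,2],[0,0,3],[0,0,4]],"yaw":[0,0,0,0,0],"gripper":[255,255,255,255,255]}'
python3 -m creep '{"translation":[[0,0,3],[0,0,6],[0,0,10],[0,0,15],[0,0,20]],"yaw":[0,0,0,0,0],"gripper":[255,255,255,255,255]}'
python3 -m creep '{"translation":[[0,0,15],[0,0,30],[0,0,45],[0,0,65],[0,0,70]],"yaw":[0,0,0,0,0],"gripper":[255,255,255,255,255]}'
python3 -m creep '{"translation":[[2,-15,0],[4,-30,0],[6,-45,0],[7,-53,0],[7,-53,0]],"yaw":[0,0,0,0,0],"gripper":[255,255,255,255,255]}'
python3 - <<'E'
from h import *
o,c,T,W,R=wrist("w6");print(o["ee_pos"],o["eef_rot"])
p=W.reshape(-1,3);d=p[:,:2]-[.5944,-.0442];r=np.hypot(*d.T);s=(r>.013)&(r<.021)&(p[:,2]>.03);q=p[s]
A=np.c_[d[s],np.ones(s.sum())];f=np.linalg.lstsq(A,q[:,2],rcond=None)[0]
print("cover z/tilt",np.median(q[:,2]),f,len(q),"rim",np.median(p[(r>.028)&(r<.037),2]))
for z0,z1 in((-.056,-.046),(.03,.046)):
    m=(T[...,2]>z0)&(T[...,2]<z1)&(np.hypot(T[...,0],T[...,1])<.03);q=T[m];print(q.min(0).round(4),q.max(0).round(4))
c=ctrl.camera("top");W=world(c)
p=W.reshape(-1,3);d=p[:,:2]-[.5944,-.0442];r=np.hypot(*d.T);print("top",np.median(p[(r>.013)&(r<.021),2]),np.median(p[(r>.028)&(r<.037),2]))
E
ls pics
```

```text
time_s: 12.4
ee_pos: [0.5962, -0.0448, 0.096]
eef_rot: [-3.127, 0.005, 1.758]
force: [0.9, -0.6, -2.8]
grip_width: 0.0309
time_s: 12.82
ee_pos: [0.5963, -0.0449, 0.1166]
eef_rot: [-3.128, 0.005, 1.758]
force: [-0.1, 0.5, -1.1]
grip_width: 0.0313
time_s: 13.23
ee_pos: [0.5972, -0.045, 0.19]
eef_rot: [-3.132, 0.007, 1.758]
force: [0.9, -0.2, -1.1]
grip_width: 0.0313
time_s: 13.65
ee_pos: [0.6039, -0.1004, 0.1889]
eef_rot: [-3.13, 0.006, 1.755]
force: [0.2, -0.5, -1.9]
grip_width: 0.0315
[ 0.60394429 -0.10038422  0.1889067 ] [-3.13020764  0.00635454  1.75522324]
cover z/tilt 0.0501041430136574 [-4.22345221e-05 -2.88119946e-03  5.01230793e-02] 1166 rim 0.2847015780430462
[-0.0165 -0.0264 -0.056 ] [ 0.017  0.023 -0.046]
[-0.0109 -0.0194  0.03  ] [0.0203 0.0188 0.0436]
top 0.46690622645326574 0.4606815806393584
hubs.png
scene.png
top.png
w1.png
w2.png
w3.png
w3b.png
w4.png
w5.png
w5c.png
w6.png
```

View pics/w6.png

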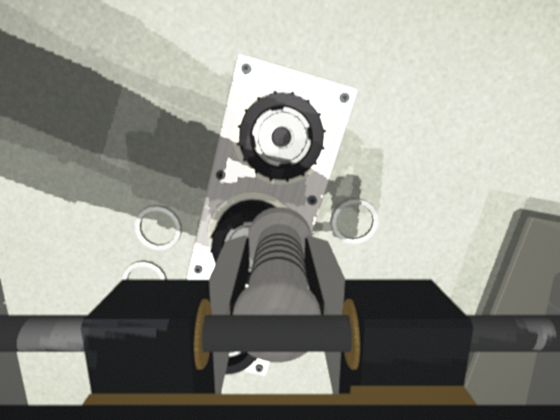

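The cover is at 50.1 mm, down about 9 mm from before, and level to 0.003 rad. The tool is unchanged in the hand. I'm returning it to its socket at the recorded grasp pose.

```bash
python3 -m creep '{"translation":[[-5,38,0],[-10,76,0],[-15,114,0],[-20,152,0],[-24,190,0]],"yaw":[0,0,0,0,0],"gripper":[255,255,255,255,255]}'
python3 -m creep '{"translation":[[-5,38,0],[-10,76,0],[-15,114,0],[-20,152,0],[-24,188,0]],"yaw":[0,0,0,0,0],"gripper":[255,255,255,255,255]}'
python3 -m creep '{"translation":[[0,0,0],[0,0,0],[0,0,0]],"yaw":[0,0,0],"gripper":[255,255,255]}'
```

```text
time_s: 14.17
ee_pos: [0.5791, 0.0938, 0.1892]
eef_rot: [-3.13, 0.006, 1.757]
force: [0.9, 0.3, -2.5]
grip_width: 0.0313
time_s: 14.58
ee_pos: [0.5539, 0.2845, 0.1891]
eef_rot: [-3.13, 0.006, 1.758]
force: [0.9, -0.3, -2.6]
grip_width: 0.0311
time_s: 14.83
ee_pos: [0.5536, 0.2845, 0.1888]
eef_rot: [-3.13, 0.006, 1.759]
force: [-0.3, -0.5, -2.0]
grip_width: 0.0315
```

Target (0.5563,0.2864). The nose meets the block top level at TCP z of about 0.066.

```bash
python3 -m creep '{"translation":[[2.7,1.9,-20],[2.7,1.9,-45],[2.7,1.9,-70],[2.7,1.9,-95],[2.7,1.9,-110]],"yaw":[0,0,0,0,0],"gripper":[255,255,255,255,255]}'
python3 -m creep '{"translation":[[0,0,0],[0,0,0]],"yaw":[0,0],"gripper":[255,255]}'
```

```text
time_s: 15.25
ee_pos: [0.5558, 0.2845, 0.0762]
eef_rot: [-3.127, 0.007, 1.757]
force: [0.5, 0.5, -2.5]
grip_width: 0.0313
time_s: 15.42
ee_pos: [0.5558, 0.283, 0.0757]
eef_rot: [-3.125, 0.007, 1.756]
force: [0.2, 0.2, -2.4]
grip_width: 0.0312
```

```bash
python3 -m creep '{"translation":[[0.5,3.4,0],[0.5,3.4,0],[0.5,3.4,0]],"yaw":[0,0,0],"gripper":[255,255,255]}'
python3 -m creep '{"translation":[[0,0,0],[0,0,0]],"yaw":[0,0],"gripper":[255,255]}'
```

```text
time_s: 15.67
ee_pos: [0.5569, 0.2866, 0.077]
eef_rot: [-3.127, 0.007, 1.755]
force: [-0.6, -0.4, -1.0]
grip_width: 0.031
time_s: 15.83
ee_pos: [0.5572, 0.2867, 0.0778]
eef_rot: [-3.128, 0.007, 1.755]
force: [0.1, 0.8, -1.4]
grip_width: 0.0313
```

```bash
python3 -m creep '{"translation":[[-0.9,-0.3,-3],[-0.9,-0.3,-6],[-0.9,-0.3,-9],[-0.9,-0.3,-12],[-0.9,-0.3,-14]],"yaw":[0,0,0,0,0],"gripper":[255,255,255,255,255]}'
```

```text
time_s: 16.25
ee_pos: [0.5561, 0.2863, 0.0631]
eef_rot: [-3.128, 0.007, 1.755]
force: [-0.2, 0.1, -2.1]
grip_width: 0.0309
```

Inside the recess (below 0.066) with no contact. Down to about 0.5 mm above the floor, then release.

```bash
python3 -m creep '{"translation":[[0,0,-2],[0,0,-4],[0,0,-6],[0,0,-8],[0,0,-8.8]],"yaw":[0,0,0,0,0],"gripper":[255,255,255,255,255]}'
```

```text
time_s: 16.67
ee_pos: [0.5561, 0.2863, 0.054]
eef_rot: [-3.127, 0.007, 1.755]
force: [0.5, 0.1, -1.0]
grip_width: 0.0312
```

```bash
python3 -m creep '{"translation":[[0,0,0],[0,0,0],[0,0,0],[0,0,0],[0,0,0]],"yaw":[0,0,0,0,0],"gripper":[165,155,145,120,90]}'
python3 -m creep '{"translation":[[0,0,0],[0,0,0],[0,0,0],[0,0,0],[0,0,0]],"yaw":[0,0,0,0,0],"gripper":[50,20,0,0,0]}'
python3 -m creep '{"translation":[[0,0,0],[0,0,0],[0,0,0],[0,0,0],[0,0,0]],"yaw":[0,0,0,0,0],"gripper":[0,0,0,0,0]}'
python3 -m creep '{"translation":[[0,0,15],[0,0,35],[0,0,60],[0,0,90],[0,0,120]],"yaw":[0,0,0,0,0],"gripper":[0,0,0,0,0]}'
python3 -m creep '{"translation":[[0,-10,20],[0,-30,30],[0,-60,30],[0,-60,30],[0,-60,30]],"yaw":[0,0,0,0,0],"gripper":[0,0,0,0,0]}'
python3 - <<'E'
from h import *
o,c,T,W,R=wrist("w7")
m=(W[...,2]>.085)&(W[...,2]<.13)&(np.hypot(W[...,0]-.556,W[...,1]-.286)<.04)
q=W[m];t=q[q[:,2]>q[:,2].max()-.008]
print(((t.min(0)+t.max(0))/2).round(4),np.ptp(t,axis=0).round(3),q[:,2].max())
E
```

```text
time_s: 17.08
ee_pos: [0.5561, 0.2863, 0.0542]
eef_rot: [-3.128, 0.007, 1.756]
force: [-0.0, 0.2, -0.3]
grip_width: 0.0506
time_s: 17.5
ee_pos: [0.5562, 0.2864, 0.0542]
eef_rot: [-3.128, 0.007, 1.755]
force: [0.5, 1.0, -0.5]
grip_width: 0.0842
time_s: 17.92
ee_pos: [0.5562, 0.2864, 0.0542]
eef_rot: [-3.128, 0.007, 1.756]
force: [-0.1, 0.1, -0.3]
grip_width: 0.0941
time_s: 18.33
ee_pos: [0.5559, 0.2862, 0.1752]
eef_rot: [-3.127, 0.007, 1.755]
force: [0.8, 0.6, 0.5]
grip_width: 0.0938
time_s: 18.75
ee_pos: [0.556, 0.2253, 0.2056]
eef_rot: [-3.127, 0.007, 1.754]
force: [-0.3, -0.4, 1.1]
grip_width: 0.0939
[0.5554 0.2863 0.1076] [0.033 0.033 0.008] 0.11146910025895057
```

View pics/w7.png

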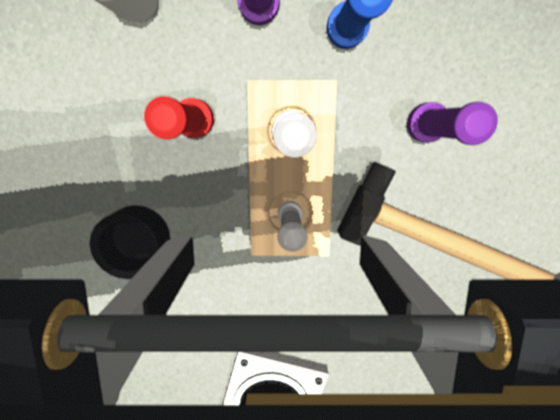

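The tool stands upright in its socket (head at (293,132)) at the same position and height as at the start, and the narrow one is undisturbed at (292,235). One last cover check, then hand in.

```bash
python3 - <<'E'
from h import *
c=ctrl.camera("top");W=world(c)
p=W.reshape(-1,3);r=np.hypot(p[:,0]-.5944,p[:,1]+.0442);print("cover",np.median(p[(r>.013)&(r<.021),2]),"rim",np.median(p[(r>.029)&(r<.036),2]))
if np.median(p[(r>.013)&(r<.021),2])<.053: print(ctrl.hand_in(),ctrl.get_obs()["time_s"])
E
```

```text
cover 0.04878888073598155 rim 0.056207050434222715
the job is handed in; nothing more can be done
the job is handed in; nothing more can be done
```

The cover is pressed home in the left hub (top view) and the wide tool is back upright in its own socket. I handed the job in at about 19 s, and no verdict is reported.

- **Pressing:** the barbs gave way at about 13 N. The cover then stopped dead about 5 mm lower, where I ended the push at about 17 N. Forces are only read at the end of each short move, so a brief peak between readings would not show.
- **Cover:** after I let go, it stayed down 7.4 mm below the rim by the top camera, about 32.6 mm above the hub's underside (limit 35.5 mm). The wrist camera showed it level within 0.003 rad. That camera's height reads about 1 mm higher, within its calibration error, and its rim reading was spoiled by the arm in view, so I ignored it.
- **Tool:** its head is within 0.6 mm of where it started and at the same height. The narrow tool and its neighbours looked undisturbed in the last picture.
- **Disagreement:** the gripper read about 31 mm on the 26 mm grip. I re-gripped 14 mm lower and got the same reading; the tool lifted and held without slipping, so I took it as a sensor offset.

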